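# Fetch the blanching basket out of its deep tank with the hook rod

## Robot

A 7-joint arm with a two-finger parallel gripper is mounted at the origin on a cart in front of the work surface, level with it; the furniture and walls round the work are solid. World frame = base frame: x ahead of the robot, y to its left, z up, the work surface at z = 0. Lengths are in m, angles in rad, forces in N, time in s.
With the tool pointing down it reaches from about 0.425 to 0.925 m from the base axis. Payload 6.8 kg.
Tool frame: the origin (TCP) lies at the very end of the fingers, on their centre line; the grasp point (between the pads) lies 19 mm behind it; z points along the fingers, y is the line along which they close (so a half turn about z gives the same grasp; the last joint's range is limited). The gripper opens to 85 mm and grips with 20 to 120 N. Pads are 22 mm wide; open, the fingers measure 114 mm over their backs; the gripper's body (76 mm by 85 mm) begins 54 mm behind the grasp point. The pads swing forward as they close: fully open they stand 13 mm farther back than shut.
Start: joints at [-1.224, 0.477, 0.022, 1.555, -0.011, 1.109, -0.083], TCP at [0.297, 0.606, 0.231] pointing down, gripper open.
Joint ranges: [-2.96, 2.96], [-0.34, 2.1], [-1.41, 1.46], [0.24, 2.44], [-1.37, 4.51], [0.17, 1.92], [-2.96, 2.96]. Speed limits (rad/s): [2.39, 2.39, 3.14, 3.14, 3.14, 3.14, 3.14].

## Interface

Orientations are given as a rotation vector (axis times angle).
In Python, from bench import r gives the robot as it stands.
- The arm moves only by the tool play_rows, never from a script. Its argument "targets" is text: rows parted by semicolons, each of 5 numbers parted by spaces: the closure, from -1 (fully open) to 1 (shut), then the shift along the tool's x, y, z in m, then the turn about the tool's z in rad. In form: gripper dx dy dz spin; .... A call has 1 to 8 rows; each row is the pose to reach, as a shift and turn from the pose commanded when the call began, along the tool's axes at that moment; what a row does not reach only later rows make up. A row lasts 1/12 s, in which the tool goes at most 41.7 mm and 7.16 degrees, less where a joint would pass 70% of its speed; a pose out of reach is approached as far as the arm can. A call with a gripper value outside its range is refused whole. The fingers move at their own pace and stop on an object; "squeeze" is the grip in N (left out, the last holds). Time passes only in rows, so rows that repeat a pose let the fingers close. It gives the time, the measured TCP pose, the force, the opening and the grip force at its end, in the units of the state.
- r.get_obs(): the state, without advancing time (a new reading comes with each control period).
- r.grab_frame(name): name is "side" or "top"; returns the picture (400x640x3 uint8, red, green, blue); there is no depth.
- r.camera_info(name): a dict with "fov_y" (degrees; the focal length in pixels is half the picture's height over the tangent of half this angle, whatever the lens; pixels are square), "cx", "cy" (the principal point, pixels), "position" and "rotation" of the camera in the world. Camera axes: x right, y down, z forward; pixel columns grow to the right and rows downward; lengths in m; the calibration is good to about 2 mm. A picture is of the moment at which its call begins. camera_info takes no time and is no camera call.
- r.hand_in(): hands the job in; it is judged then, once.
The state is a dict: "clock": time; "joints": joint angles; "qvel": joint speeds; "tau": joint torques, N m; "tcp_pos": TCP position; "orientation": TCP orientation; "contact_force": force on the tool from outside, world axes, zero at the start; "moment": the same for the moment, N m; "grip_width": finger opening in m; "gripper_force": force on a finger pad.
Only numpy, scipy, OpenCV 4.12 (cv2) and the standard library are available. Lean on these libraries where they do the work, as an engineer would, in place of code of your own. Each camera call takes 0.05 s, during which the arm holds its last target. There are 200 camera calls.

## Task

Take the hook rod from its wooden stand and with it fish the wire basket by its bail out of the deep steel tank, gently and without reaching in by hand: feel for the stiff bail with no more than a light finger's push, do not force it. Set the basket down softly, standing upright in the steel tray, unhook the rod, and hang the rod back upright in its stand, leaving the mug, the tin and the kitchen timer where they are.

Things in the scene. Friction and masses are not known exactly. Their poses are not given: they have to be found in the camera images.
- hook_rod: Loose hook rod, 0.12 kg, hanging upright in the stand. Origin: centre of the underside of its steel collar (24 x 40 x 4 mm), z up. Above it a square dark wood handle, 18 x 18 mm, z = 4 to 62 mm: grip it about 28 mm up, best across x (firmly: then side loads on the hook do not turn it). Below, on the z axis, a 5 mm steel shank ending in a J hook that points to +x (point hook_bend)
- hook_bend (a point): Lowest point of the hook's wire axis (wire 5 mm thick), at x = +7 mm, z = -80 mm from the rod's origin. The shank's axis is 7 mm to -x of it, the upturned tip's axis 7 mm to +x; the tip's end reaches 17.5 mm above this point; free gap between shank and tip 9 mm, open upward. Axes as the rod's
- stand: Fixed wooden stand for the rod: upright box 66 x 30 mm, 90 mm high, on a 90 x 60 x 6 mm foot, open on top with a slot 54 mm (x) by 18 mm (y). The rod's collar rests across the slot's two long walls, rod x along stand x (either way round at return). Origin: centre of the underside
- tank: Fixed tall steel tank, 120 x 88 mm outside, 140 mm high, open on top, walls 4 mm; bore 112 mm (x) by 80 mm (y). Inside, at z = 50 mm, a shoulder all round a well of 62.5 x 58.5 mm; floor at 4 mm. Two small side handles on the y faces reach 65 mm from the centre at z = 90 mm. Origin: centre of the underside, z up
- basket: Loose wire basket, 0.15 to 0.35 kg, hanging by its steel rim (84 x 72 x 4 mm) on the tank's shoulder, axes as the tank's. Origin: underside centre of its body (60 x 56 mm, 35 mm deep, 1.2 mm play each side in the well); rim underside at z = 35 mm. Lifted out it hangs up to 0.55 rad aslant about its y axis, as the bail leans, and rights itself when set down
- bail_pivot (a point): Midpoint of the bail's pivot line, on the basket's axis level with the rim's top (z = 39 mm in the basket, rim opening 56 x 52 mm). The wire bail (4 mm thick) arches along y; its straight crossbar (y -18 to +18 mm) lies 45 mm from this line. It leans stiffly, up to 0.6 rad to +x or -x, so the bar is at x -25.5 to +25.5 mm. The lean is not measured: feel for the bar; it does not give way
- tray: Fixed low steel tray, 150 x 130 mm, 14 mm high rim, walls and floor 4 mm. Origin: centre of the underside
- mug: Bystander: loose mug, 79 x 114 x 96 mm, origin at the centre of its underside
- tin: Bystander: loose closed food tin, 57 mm diameter, 72 mm high, origin at the centre of its underside
- timer: Bystander: loose round kitchen timer, 66 mm diameter, 64 mm high, origin at the centre of its underside

How it is judged:
On the way, in this order (a step that is already met when the one before it is completed fails the run):
1. the basket has been raised by the rod until its underside is level with the tank's rim or higher (z of basket in the frame of tank above 0.138 m and contact force between hook_rod and basket above 0.5 N), for 0.1 s.
2. the basket stands upright in the tray, off the hook (z of basket in the frame of tray below 0.008 m and horizontal distance between basket and tray below 0.05 m and angle between basket's own z axis and vertical below 0.08 rad and contact force between hook_rod and basket below 0.1 N), for 0.2 s.
At the end, for the whole second after the job is handed in: The basket stands at rest in the tray, flat on its floor (tilt under 0.08 rad, centre within 50 mm of the tray's centre), and the rod hangs at rest in the stand, its collar on the stand's top (within 5 mm in height, 30 mm sideways, tilt under 0.1 rad) (z of basket in the frame of tray between 0.001 and 0.008 m and horizontal distance between basket and tray below 0.05 m and angle between basket's own z axis and vertical below 0.08 rad and linear speed of each of basket, hook_rod below 0.02 m/s and z of hook_rod in the frame of stand between 0.085 and 0.095 m and horizontal distance between hook_rod and stand below 0.03 m and angle between hook_rod's own z axis and vertical below 0.1 rad); the robot touches nothing.
It fails at once if the gripper or arm touches the basket (contact force between any of the fingers, the arm and basket above 0.5 N).
It fails at once if the rod bears on the basket or its bail with more than 8 N while the basket is in or over the tank (contact force between hook_rod and basket above 8 N and horizontal distance between basket and tank below 0.05 m).
It fails at once if the rod knocks or presses the tank with more than 15 N (contact force between hook_rod and tank above 15 N).
It fails at once if the basket is set down or dropped on the tray with more than 30 N (contact force between basket and tray above 30 N).
It fails at once if the mug, tin or timer is shifted more than 20 mm (distance of any of mug, tin, timer from where it was at the start of the episode above 0.02 m).
It also fails if it takes over 72 s, if anything falls off the work surface, if the arm or the gripper's body presses on something with over 40 N, if the wrist force passes 120 N, or if a joint passes its speed limit or range.

## Working session

There is one attempt and no reset: what is moved stays moved. The work goes in short steps, Python scripts to look and compute and a tool call to move; the robot and the scene stay as the last step left them, time stands still between calls to the robot, and variables do not carry over. Pictures are saved under pics/ and viewed, at most 10 in all, crops included, and the job is handed in when it is done.

Besides the shell and the picture viewer there is one more tool, called as name(argument=value, ...), one argument or row to a line, values as JSON. play_rows: Moves the arm, as the interface text tells. Its arguments: {"type":"object","properties":{"targets":{"type":"string"},"squeeze":{"type":"number"}},"required":["targets"]}

```bash
mkdir -p pics; ls; python3 - <<'E'
from bench import r
import cv2
for n in("side","top"):
    f=r.grab_frame(n); cv2.imwrite(f"pics/{n}0.png",cv2.cvtColor(f,cv2.COLOR_RGB2BGR)); print(r.camera_info(n))
o=r.get_obs();print(o)
E
```

```text
pics
{'fov_y': 51.211386241234216, 'cx': 315.8181226501312, 'cy': 201.22224670235082, 'position': array([ 0.51450584, -0.71120614,  0.74778475]), 'rotation': array([-2.30931288,  0.06373489, -0.05000093])}
{'fov_y': 56.23551260838705, 'cx': 321.7218888368221, 'cy': 198.53718467846235, 'position': array([0.39683778, 0.00161944, 0.91771963]), 'rotation': array([-2.01728762,  2.20477448, -0.24823254])}
{'clock': 0.1, 'joints': array([-1.22409677,  0.47771489,  0.02236122,  1.556312  , -0.01152959,
        1.109316  , -0.08311775]), 'qvel': array([ 0.00061735, -0.00135072,  0.00048146, -0.0031298 ,  0.00056375,
        0.00099236,  0.00016938]), 'tau': array([ 3.85170497e-03, -5.97756708e+01,  1.61342919e+00, -2.81954205e+01,
        1.27842525e-02,  5.05714313e-03,  1.34475710e-05]), 'tcp_pos': array([0.29629883, 0.60591416, 0.23044214]), 'orientation': array([-7.08237032e-01, -3.06044347e+00,  2.51282398e-03]), 'contact_force': array([ 0.01977609, -0.05368616,  0.98016419]), 'moment': array([-0.02722726,  0.06236572,  0.00965638]), 'gripper_force': 0.0, 'grip_width': 0.08517715267593143}
```

View pics/side0.png

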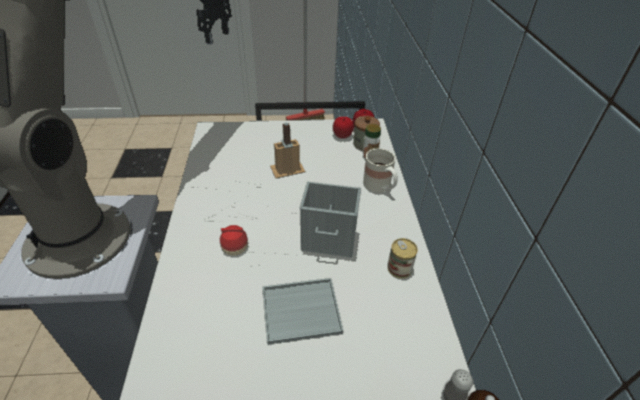

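View pics/top0.png

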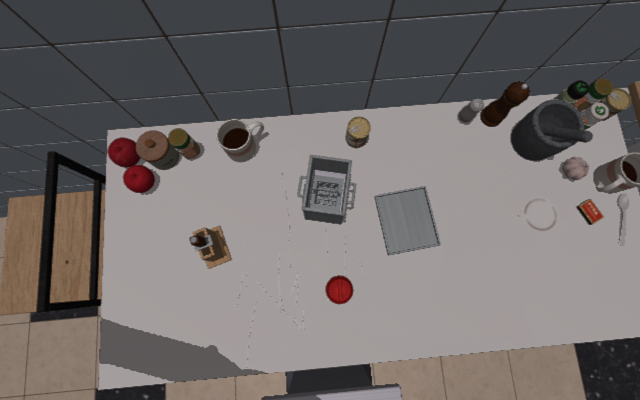

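The side view shows the stand (288,155), tank (330,220), tray (302,310), mug, tin and timer. In the top view the stand is near (212,245), the tank at (328,190) and the tray at (407,220). I'll enlarge the important parts.

```bash
python3 - <<'E'
import cv2,numpy as np
t=cv2.imread('pics/top0.png');s=cv2.imread('pics/side0.png')
c=lambda im,x,y,w,h,k:cv2.resize(im[y:y+h,x:x+w],None,fx=k,fy=k,interpolation=cv2.INTER_CUBIC)
a=np.hstack([c(t,180,215,66,60,5),c(t,292,145,70,60+20,5)[:300]]) if 0 else None
A=c(t,180,215,66,60,6)   #396x360
B=c(t,295,148,66,84,6)[:504] #396x504
im=np.zeros((600,800,3),np.uint8); im[:360,:396]=A; im[:504,400:796]=B
C=c(s,265,118,50,66,3.6)[:238]; im[362:362+C.shape[0],:C.shape[1]]=C
D=c(s,295,180,70,80,2.9)[:236]; im[362:362+D.shape[0],190:190+D.shape[1]]=D
cv2.imwrite('pics/crop0.png',im)
E
```

```text
(no output)
```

View pics/crop0.png

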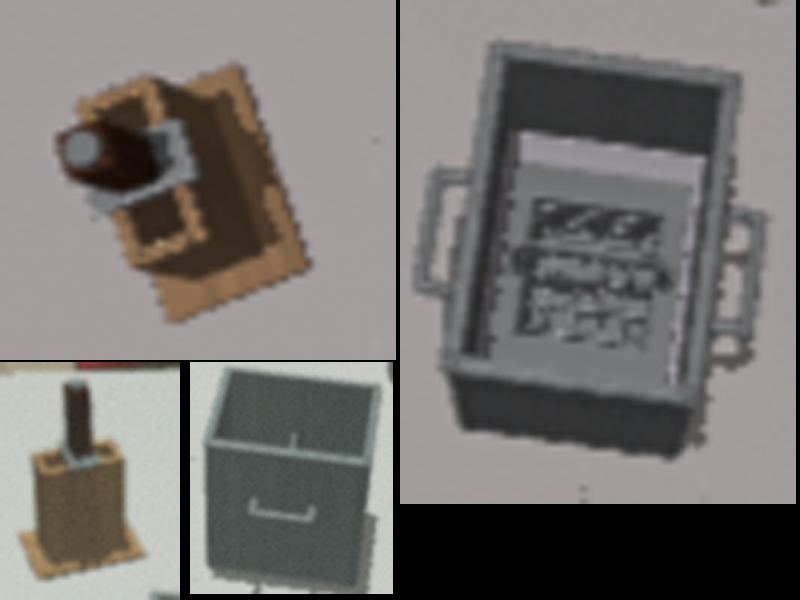

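```bash
cat > h.py <<'E'
import numpy as np
from scipy.spatial.transform import Rotation as R
from scipy.optimize import least_squares
from bench import r
def cam(n):
    i=r.camera_info(n); return R.from_rotvec(i['rotation']).as_matrix(),np.array(i['position']),200/np.tan(np.radians(i['fov_y']/2)),i['cx'],i['cy']
def proj(n,P):
    M,p,f,cx,cy=cam(n); q=(np.atleast_2d(P)-p)@M; return q[:,:2]/q[:,2:]*f+[cx,cy]
def ray(n,uv,z):
    M,p,f,cx,cy=cam(n); d=M@np.array([(uv[0]-cx)/f,(uv[1]-cy)/f,1]); return p+d*(z-p[2])/d[2]
def fit(n,model,uv,g):
    model=np.array(model,float);uv=np.array(uv)
    def W(x):
        c,s=np.cos(x[2]),np.sin(x[2]); return np.c_[x[0]+c*model[:,0]-s*model[:,1],x[1]+s*model[:,0]+c*model[:,1],model[:,2]]
    o=least_squares(lambda x:(proj(n,W(x))-uv).ravel(),g); return o.x,np.abs(o.fun).max()
def axes():
    o=r.get_obs(); M=R.from_rotvec(o['orientation']).as_matrix(); return o['tcp_pos'],M
def go(target,yaw_y=None):
    "print tool-frame shift to world target; spin to bring tool y to yaw_y (mod pi)"
    p,M=axes(); d=M.T@(np.array(target)-p); print('tcp',p.round(4),'shift',d.round(4))
    if yaw_y is not None:
        a=np.arctan2(M[1,1],M[0,1]); e=(yaw_y-a+np.pi/2)%np.pi-np.pi/2; print('spin',-e)
E
python3 - <<'E'
from h import *
A=lambda u,v:(180-.42+u/6,215-.42+v/6)
B=lambda u,v:(295-.42+(u-400)/6,148-.42+v/6)
# image up=+x, right=-y
g=ray('top',A(200,170),0.05);print('stand guess',g)
m=[(45,-30,6),(-45,-30,6),(-45,30,6),(33,15,90),(33,-15,90),(-33,15,90),(-33,-15,90)]
uv=[A(240,68),A(310,268),A(175,320),A(80,103),A(155,78),A(140,265),A(205,238)]
s,e=fit('top',np.array(m)/1000,uv,[g[0],g[1],.3]);print('stand',s,e)
h=ray('top',A(82,150),.152);print('handle top',h)
g=ray('top',B(590,230),.14)
m=[(60,44,140),(60,-44,140),(-60,-44,140),(-60,44,140),(-60,44,0),(-60,-44,0)]
uv=[B(490,45),B(740,75),B(690,405),B(450,370),B(465,428),B(680,457)]
t,e=fit('top',np.array(m)/1000,uv,[g[0],g[1],0]);print('tank',t,e)
g=ray('top',(407,220),.014)
m=[(75,65,14),(75,-65,14),(-75,-65,14),(-75,65,14)]
uv=[(376,195),(426,187),(439,245),(386,254)]
for q in (0,1.57):
  print('tray',fit('top',np.array(m)/1000,uv,[g[0],g[1],.1]) if q==0 else fit('top',(np.array(m)[:,[1,0,2]]*[1,1,1])[[0,2,3,1]][[0,1,2,3]]/1000,uv,[g[0],g[1],.1]))
for n,px in(('mug',(236,140)),('tin',(358,128)),('timer',(340,288))): print(n,ray('top',px,.07))
# bail: project crossbar for several leans
c,sn=np.cos(t[2]),np.sin(t[2])
for a in(-.6,-.3,0,.3,.6):
  P=[];
  for y in(-.018,.018):
    x=.045*np.sin(a);P.append((t[0]+c*x-sn*y,t[1]+sn*x+c*y,.054+.045*np.cos(a)))
  q=proj('top',P); print(a,((q-[294.58,147.58])*6+[400,0]).round(), proj('side',P).round(1).tolist())
go([s[0],s[1],.2],s[2])
E
```

```text
stand guess [0.50594206 0.23887551 0.05      ]
stand [0.50251827 0.24828477 0.29668232] 1.1491227425190402
handle top [0.50347506 0.25072938 0.152     ]
tank [ 0.59890326 -0.03250229 -0.22012828] 1.0883710911461435
tray (array([ 0.52529832, -0.22415915,  0.06326685]), np.float64(1.0627117224286735))
tray (array([ 0.52705711, -0.22439212,  0.0485383 ]), np.float64(55.62524046932231))
mug [0.74545114 0.1717519  0.07      ]
tin [ 0.75066106 -0.1235513   0.07      ]
timer [ 0.37930047 -0.04243728  0.07      ]
-0.6 [[630. 324.]
 [536. 311.]] [[317.5, 216.8], [319.9, 206.0]]
-0.3 [[635. 289.]
 [540. 277.]] [[322.9, 215.6], [325.2, 204.8]]
0 [[640. 254.]
 [545. 242.]] [[328.8, 215.7], [330.9, 204.8]]
0.3 [[644. 221.]
 [549. 209.]] [[334.7, 217.0], [336.7, 206.2]]
0.6 [[647. 195.]
 [553. 183.]] [[340.0, 219.6], [341.8, 208.7]]
tcp [0.2963 0.6059 0.2304] shift [-0.3424 -0.2306  0.0308]
spin 0.8192873744942133
```

play_rows(
  targets="-1 -0.342 -0.231 0.0 0.819;-1 -0.342 -0.231 0.0 0.819;-1 -0.342 -0.231 0.0 0.819;-1 -0.342 -0.231 0.0 0.819;-1 -0.342 -0.231 0.0 0.819;-1 -0.342 -0.231 0.0 0.819;-1 -0.342 -0.231 0.0 0.819;-1 -0.342 -0.231 0.0 0.819",
)

```text
clock: 0.77
tcp_pos: [0.463, 0.3154, 0.2311]
orientation: [-1.873, -2.522, 0.001]
contact_force: [1.7, 0.8, 0.1]
grip_width: 0.0858
gripper_force: 0.0
```

play_rows(
  targets="-1 0 0 0 0;-1 0 0 0 0;-1 0 0 0 0",
)

```text
clock: 1.02
tcp_pos: [0.4623, 0.3177, 0.2311]
orientation: [-1.868, -2.525, 0.0]
contact_force: [-0.5, 0.4, -0.3]
grip_width: 0.0853
gripper_force: 0.0
```

```bash
python3 - <<'E'
from h import *
go([.5032,.2495,.099],.2967)
print(r.get_obs()['joints'].round(2))
E
```

```text
tcp [0.4623 0.3177 0.2311] shift [-0.0772  0.0192  0.132 ]
spin 0.00021593203013559048
[-0.94  0.29  0.28  1.85 -0.1   1.01 -0.32]
```

play_rows(
  targets="-1 -0.077 0.019 0 0;-1 -0.077 0.019 0 0;-1 -0.077 0.019 0.0 0;-1 -0.077 0.019 0.04 0;-1 -0.077 0.019 0.08 0;-1 -0.077 0.019 0.11 0;-1 -0.077 0.019 0.132 0;-1 -0.077 0.019 0.132 0",
  squeeze=60,
)

```text
clock: 1.68
tcp_pos: [0.4994, 0.2498, 0.0946]
orientation: [-1.862, -2.526, 0.012]
contact_force: [-0.4, -0.2, -0.1]
grip_width: 0.0853
gripper_force: 0.0
```

```bash
python3 - <<'E'
from h import *
import cv2
go([.5032,.2495,.099],.2967)
im=np.zeros((400,800,3),np.uint8)
for k,(n,x,y) in enumerate((('top',170,200),('side',250,95))):
    f=r.grab_frame(n)[y:y+80,x:x+80,::-1]; im[:,400*k:400*k+400]=cv2.resize(f,(400,400),interpolation=cv2.INTER_CUBIC)
cv2.imwrite('pics/g1.png',im)
E
```

```text
tcp [0.4994 0.2498 0.0946] shift [-0.0014  0.0035 -0.0045]
spin 0.00350805547251265
```

View pics/g1.png

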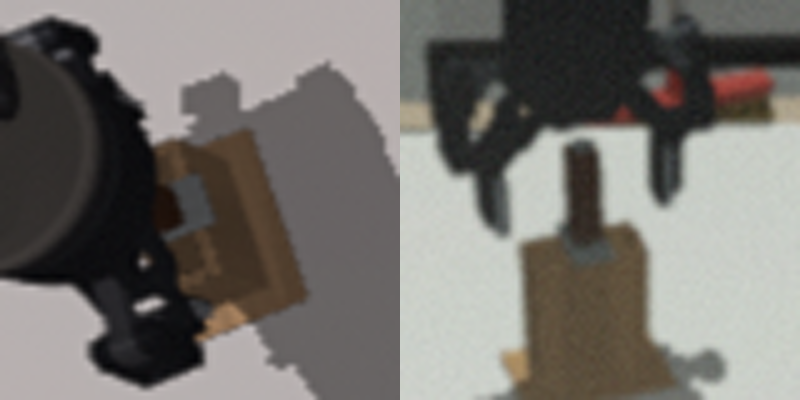

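The handle stands between the open fingers, at (583,200) in the picture's side half. I'll close on it.

play_rows(
  targets="-1 0 0 0 0;0 0 0 0 0;1 0 0 0 0;1 0 0 0 0;1 0 0 0 0;1 0 0 0 0;1 0 0 0 0;1 0 0 0 0",
  squeeze=90,
)

```text
clock: 2.45
tcp_pos: [0.5036, 0.2495, 0.0998]
orientation: [1.869, 2.525, 0.001]
contact_force: [-1.6, -0.4, 4.9]
grip_width: 0.0169
gripper_force: 88.0
```

play_rows(
  targets="1 0 0 -0.02 0;1 0 0 -0.05 0;1 0 0 -0.085 0;1 0 0 -0.12 0;1 0 0 -0.15 0;1 0 0 -0.17 0;1 0 0 -0.17 0;1 0 0 -0.17 0",
)

```text
clock: 3.12
tcp_pos: [0.5036, 0.2495, 0.2699]
orientation: [1.868, 2.525, 0.003]
contact_force: [0.3, -0.1, -1.2]
grip_width: 0.0171
gripper_force: 88.0
```

```bash
python3 - <<'E'
from h import *
import cv2
o=r.get_obs();print(o)
t=[.5989,-.0325];
go([t[0],t[1],.27],-.22)
im=np.zeros((400,800,3),np.uint8)
p=o['tcp_pos']-[0,0,.06]
for k,n in enumerate(('top','side')):
    x,y=np.maximum(proj(n,p)[0].astype(int)-40,0); print(n,x,y)
    f=r.grab_frame(n)[y:y+80,x:x+80,::-1]; im[:,400*k:400*k+400]=cv2.resize(f,(400,400),interpolation=cv2.INTER_CUBIC)
cv2.imwrite('pics/g2.png',im)
E
```

```text
{'clock': 3.1167, 'joints': array([-0.8425832 ,  0.25813077,  0.33062101,  1.80412664, -0.0939259 ,
        1.09279372, -0.18205438]), 'qvel': array([ 0.00130209,  0.03097246, -0.00996545,  0.04603672, -0.00053433,
       -0.00864527,  0.00111235]), 'tau': array([ 1.01877381e-01, -4.55825150e+01,  3.56938966e+00, -2.98494029e+01,
        5.33189694e-02,  6.08824426e-02, -2.36012635e-02]), 'tcp_pos': array([0.50364145, 0.24953734, 0.26987629]), 'orientation': array([1.86817945, 2.52535828, 0.00278362]), 'contact_force': array([ 0.29851208, -0.12511428, -1.21552605]), 'moment': array([-0.02725766,  0.00698299, -0.04630704]), 'gripper_force': 87.97005414962769, 'grip_width': 0.017069043248177332}
tcp [0.5036 0.2495 0.2699] shift [-0.2976  0.0086 -0.0003]
spin 0.5169547779604879
top 143 196
side 244 64
```

View pics/g2.png

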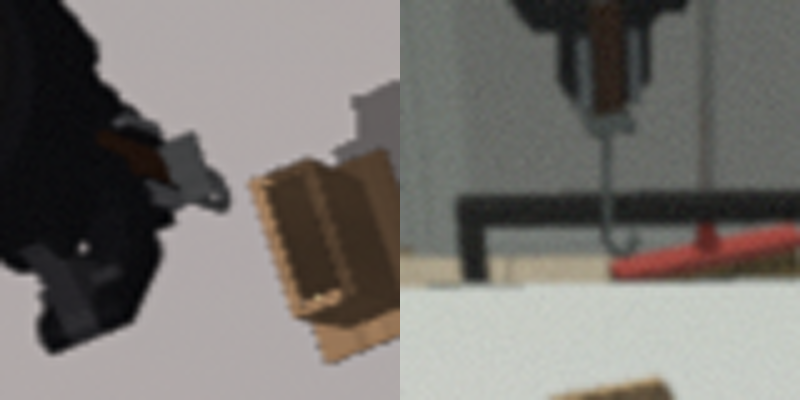

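```bash
python3 - <<'E'
from h import *
D=lambda u,v:(295-.33+(u-190)/2.9,180-.33+(v-362)/2.9)
m=np.array([(-60,44,140),(60,44,140),(60,-44,140),(-60,-44,140),(-60,-44,0),(60,-44,0)])/1000
uv=[D(225,370),D(380,385),D(367,463),D(207,440),D(208,572),D(360,588)]
t,e=fit('side',m,uv,[.6,-.03,-.2]);print(t,e)
t=(t+np.array([.5989,-.0325,-.22]))/2;print(t)
c,s=np.cos(t[2]),np.sin(t[2]); P=lambda x,y,z:[t[0]+c*x-s*y,t[1]+s*x+c*y,z]
print(np.hypot(*P(-.044,0,0)[:2]))
go(P(-.044,0,.27),t[2])
print(np.arctan2(-s,c),P(-.044,0,.156))
E
```

```text
[ 0.59947544 -0.03522762 -0.21057687] 1.3797270360827554
[ 0.59918772 -0.03386381 -0.21528844]
0.5567412225442047
tcp [0.5025 0.249  0.2677] shift [-0.2772 -0.0287 -0.002 ]
spin 0.5123277209256032
0.21528843639716025 [np.float64(0.5562034659463089), np.float64(-0.02446412371880294), 0.156]
```

play_rows(
  targets="1 -0.035 -0.004 -0.003 0.08;1 -0.07 -0.008 -0.003 0.16;1 -0.105 -0.012 -0.003 0.24;1 -0.14 -0.015 -0.003 0.32;1 -0.175 -0.018 -0.003 0.4;1 -0.21 -0.022 -0.003 0.48;1 -0.245 -0.026 -0.003 0.512;1 -0.277 -0.029 -0.003 0.512",
)

```text
clock: 3.88
tcp_pos: [0.5556, -0.0263, 0.2705]
orientation: [-2.449, -1.966, 0.005]
contact_force: [1.3, 0.3, -1.1]
grip_width: 0.017
gripper_force: 87.9
```

play_rows(
  targets="1 0 0 0 0;1 0 0 0 0;1 0 0 0 0",
)

```text
clock: 4.13
tcp_pos: [0.5559, -0.0235, 0.2708]
orientation: [-2.446, -1.969, 0.004]
contact_force: [-0.7, 1.5, -1.3]
grip_width: 0.0165
gripper_force: 88.0
```

```bash
python3 - <<'E'
from h import *
o=r.get_obs();print(o['contact_force'],o['moment'],o['joints'].round(2))
go([.5562,-.0245,.156],-.2153)
E
```

```text
[-0.67955075  1.46148431 -1.2909384 ] [ 0.02586135 -0.00013903  0.04350818] [-0.52  0.27  0.55  1.82 -0.16  1.1  -0.13]
tcp [ 0.5559 -0.0235  0.2708] shift [-0.0009  0.0008  0.1148]
spin 0.0002898997779068324
```

play_rows(
  targets="1 0 0 0.02 0;1 0 0 0.04 0;1 0 0 0.055 0;1 0 0 0.07 0;1 0 0 0.07 0",
)

```text
clock: 4.55
tcp_pos: [0.5542, -0.0218, 0.1987]
orientation: [-2.441, -1.972, 0.008]
contact_force: [-0.4, 0.4, -1.4]
grip_width: 0.017
gripper_force: 88.0
```

play_rows(
  targets="1 0 0 0.01 0;1 0 0 0.02 0;1 0 0 0.03 0;1 0 0 0.038 0;1 0 0 0.045 0;1 0 0 0.045 0;1 0 0 0.045 0",
)

```text
clock: 5.13
tcp_pos: [0.5566, -0.0241, 0.157]
orientation: [-2.447, -1.97, 0.001]
contact_force: [-0.3, -0.2, -0.6]
grip_width: 0.0168
gripper_force: 88.0
```

```bash
python3 - <<'E'
from h import *
import cv2
o=r.get_obs();print(o['contact_force'],o['moment'])
go([.5562,-.0245,.156],-.2153)
im=np.zeros((480,800,3),np.uint8)
for k,(n,x,y) in enumerate((('top',290,130),('side',290,140))):
    f=r.grab_frame(n)[y:y+96,x:x+80,::-1]; im[:,400*k:400*k+400]=cv2.resize(f,(400,480),interpolation=cv2.INTER_CUBIC)
cv2.imwrite('pics/g3.png',im)
E
```

```text
[-0.27734469 -0.20993328 -0.64977991] [-0.06041772 -0.03272431 -0.05405025]
tcp [ 0.5566 -0.0241  0.157 ] shift [-0.0005 -0.0003  0.001 ]
spin 5.1717682219454275e-05
```

View pics/g3.png

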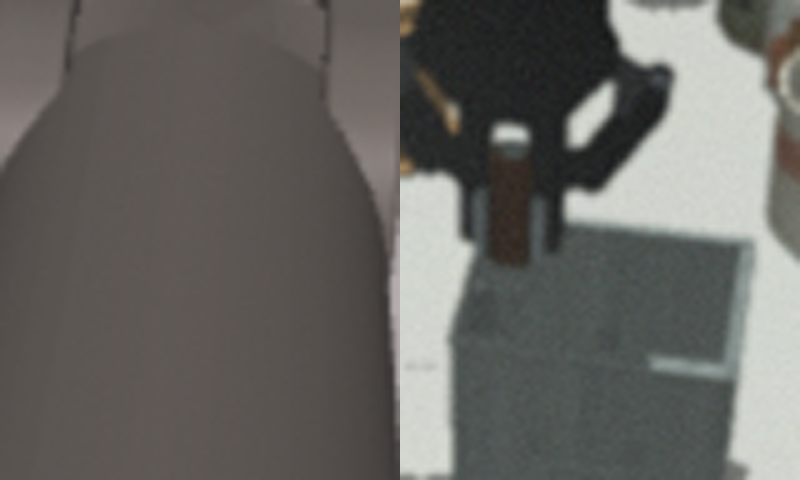

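play_rows(
  targets="1 0 0.002 0 0;1 0 0.004 0 0;1 0 0.006 0 0;1 0 0.008 0 0;1 0 0.01 0 0;1 0 0.01 0 0;1 0 0.01 0 0",
)

```text
clock: 5.82
tcp_pos: [0.5666, -0.0262, 0.1573]
orientation: [-2.447, -1.97, 0.0]
contact_force: [-0.0, 0.4, -1.3]
grip_width: 0.0169
gripper_force: 88.0
```

play_rows(
  targets="1 0 0.001 0 0;1 0 0.002 0 0;1 0 0.003 0 0;1 0 0.003 0 0;1 0 0.003 0 0;1 0 0.003 0 0",
)

```text
clock: 6.32
tcp_pos: [0.5694, -0.0267, 0.1573]
orientation: [-2.447, -1.97, 0.0]
contact_force: [0.3, -0.2, -0.8]
grip_width: 0.017
gripper_force: 88.0
```

play_rows(
  targets="1 0 0.001 0 0;1 0 0.002 0 0;1 0 0.003 0 0;1 0 0.004 0 0;1 0 0.004 0 0;1 0 0.004 0 0",
)

```text
clock: 6.82
tcp_pos: [0.5734, -0.0276, 0.1573]
orientation: [2.447, 1.97, -0.0]
contact_force: [-0.3, -0.1, -2.0]
grip_width: 0.0169
gripper_force: 88.0
```

play_rows(
  targets="1 0 0.001 0 0;1 0 0.002 0 0;1 0 0.003 0 0;1 0 0.004 0 0;1 0 0.004 0 0;1 0 0.004 0 0",
)

```text
clock: 7.32
tcp_pos: [0.5773, -0.0285, 0.1573]
orientation: [2.447, 1.97, -0.0]
contact_force: [0.3, 0.0, -1.6]
grip_width: 0.0171
gripper_force: 88.0
```

play_rows(
  targets="1 0 0.001 0 0;1 0 0.002 0 0;1 0 0.003 0 0;1 0 0.003 0 0;1 0 0.003 0 0",
)

```text
clock: 7.73
tcp_pos: [0.5802, -0.0291, 0.1573]
orientation: [2.447, 1.97, -0.0]
contact_force: [0.0, -0.4, -1.4]
grip_width: 0.0171
gripper_force: 88.0
```

play_rows(
  targets="1 0 0.001 0 0;1 0 0.002 0 0;1 0 0.003 0 0;1 0 0.003 0 0;1 0 0.003 0 0",
)

```text
clock: 8.15
tcp_pos: [0.5832, -0.0298, 0.1573]
orientation: [2.447, 1.97, -0.0]
contact_force: [-0.8, 1.4, -1.2]
grip_width: 0.0168
gripper_force: 88.0
```

play_rows(
  targets="1 0 0.001 0 0;1 0 0.002 0 0;1 0 0.002 0 0;1 0 0.002 0 0",
)

```text
clock: 8.48
tcp_pos: [0.5851, -0.0302, 0.1573]
orientation: [2.447, 1.97, 0.0]
contact_force: [-0.2, 0.1, -1.9]
grip_width: 0.017
gripper_force: 88.0
```

play_rows(
  targets="1 0 0.001 0 0;1 0 0.002 0 0;1 0 0.002 0 0;1 0 0.002 0 0",
)

```text
clock: 8.82
tcp_pos: [0.5871, -0.0306, 0.1573]
orientation: [2.447, 1.97, 0.0]
contact_force: [-1.0, 0.1, -0.7]
grip_width: 0.0167
gripper_force: 88.0
```

play_rows(
  targets="1 0 0 0 0;1 0 0.001 0 0;1 0 0.001 0 0;1 0 0.001 0 0",
)

```text
clock: 9.15
tcp_pos: [0.588, -0.0308, 0.1573]
orientation: [2.447, 1.97, 0.0]
contact_force: [0.4, 0.5, -0.9]
grip_width: 0.0169
gripper_force: 88.0
```

play_rows(
  targets="1 0 0.001 0 0;1 0 0.002 0 0;1 0 0.002 0 0;1 0 0.002 0 0",
)

```text
clock: 9.48
tcp_pos: [0.59, -0.0313, 0.1573]
orientation: [2.447, 1.97, -0.0]
contact_force: [-0.1, -0.2, -1.1]
grip_width: 0.017
gripper_force: 88.0
```

play_rows(
  targets="1 0 0.001 0 0;1 0 0.002 0 0;1 0 0.002 0 0;1 0 0.002 0 0",
)

```text
clock: 9.82
tcp_pos: [0.592, -0.0317, 0.1573]
orientation: [2.447, 1.97, 0.0]
contact_force: [-0.1, 0.3, -1.6]
grip_width: 0.0171
gripper_force: 88.0
```

play_rows(
  targets="1 0 0.001 0 0;1 0 0.002 0 0;1 0 0.002 0 0;1 0 0.002 0 0",
)

```text
clock: 10.15
tcp_pos: [0.5934, -0.032, 0.1571]
orientation: [-2.446, -1.97, 0.001]
contact_force: [-2.4, 0.3, -0.0]
grip_width: 0.0168
gripper_force: 88.1
```

Contact at about 2.4 N, so the bar is at about x = -1 mm. That matches the picture. I'll back off 2.5 mm and raise the rod.

play_rows(
  targets="1 0 -0.0015 0 0;1 0 -0.003 0 0;1 0 -0.003 0 0;1 0 -0.003 -0.004 0;1 0 -0.003 -0.01 0;1 0 -0.003 -0.016 0;1 0 -0.003 -0.02 0;1 0 -0.003 -0.02 0",
)

```text
clock: 10.82
tcp_pos: [0.5918, -0.0316, 0.1788]
orientation: [2.446, 1.969, 0.003]
contact_force: [-0.0, -0.9, -1.2]
grip_width: 0.0171
gripper_force: 88.0
```

play_rows(
  targets="1 0 0 0 0;1 0 0 0 0",
)

```text
clock: 10.98
tcp_pos: [0.5908, -0.0314, 0.1773]
orientation: [-2.447, -1.97, -0.0]
contact_force: [0.4, 0.8, -1.6]
grip_width: 0.0166
gripper_force: 88.0
```

play_rows(
  targets="1 0 0 -0.001 0;1 0 0 -0.002 0;1 0 0 -0.003 0;1 0 0 -0.004 0;1 0 0 -0.005 0;1 0 0 -0.005 0;1 0 0 -0.005 0",
)

```text
clock: 11.57
tcp_pos: [0.591, -0.0314, 0.1823]
orientation: [2.447, 1.97, 0.0]
contact_force: [0.2, 0.6, -1.5]
grip_width: 0.0173
gripper_force: 88.0
```

play_rows(
  targets="1 0 0 -0.001 0;1 0 0 -0.002 0;1 0 0 -0.002 0;1 0 0 -0.002 0",
)

```text
clock: 11.9
tcp_pos: [0.5906, -0.0314, 0.184]
orientation: [-2.447, -1.97, 0.001]
contact_force: [0.4, 0.1, -3.5]
grip_width: 0.0168
gripper_force: 87.9
```

play_rows(
  targets="1 0 0 -0.0005 0;1 0 0 -0.001 0;1 0 0 -0.0015 0;1 0 0 -0.002 0;1 0 0 -0.002 0",
)

```text
clock: 12.32
tcp_pos: [0.591, -0.0315, 0.1864]
orientation: [2.447, 1.97, 0.0]
contact_force: [0.4, 0.6, -3.5]
grip_width: 0.017
gripper_force: 87.8
```

play_rows(
  targets="1 0 0 -0.001 0;1 0 0 -0.002 0;1 0 0 -0.003 0;1 0 0 -0.004 0;1 0 0 -0.005 0;1 0 0 -0.006 0",
)

```text
clock: 12.82
tcp_pos: [0.5909, -0.0314, 0.1924]
orientation: [-2.447, -1.97, -0.0]
contact_force: [-0.8, -0.0, -3.6]
grip_width: 0.017
gripper_force: 87.8
```

play_rows(
  targets="1 0 0 -0.001 0;1 0 0 -0.002 0;1 0 0 -0.003 0;1 0 0 -0.004 0;1 0 0 -0.005 0;1 0 0 -0.006 0;1 0 0 -0.007 0;1 0 0 -0.008 0",
)

```text
clock: 13.48
tcp_pos: [0.5909, -0.0314, 0.2004]
orientation: [-2.447, -1.97, 0.0]
contact_force: [-0.5, -0.8, -3.5]
grip_width: 0.0168
gripper_force: 87.8
```

play_rows(
  targets="1 0 0 -0.001 0;1 0 0 -0.002 0;1 0 0 -0.003 0;1 0 0 -0.004 0;1 0 0 -0.005 0;1 0 0 -0.006 0",
)

```text
clock: 13.98
tcp_pos: [0.5909, -0.0314, 0.2064]
orientation: [-2.447, -1.97, 0.0]
contact_force: [0.5, -0.1, -2.9]
grip_width: 0.0171
gripper_force: 87.8
```

play_rows(
  targets="1 0 0 -0.0015 0;1 0 0 -0.003 0;1 0 0 -0.0045 0;1 0 0 -0.006 0;1 0 0 -0.0075 0;1 0 0 -0.009 0;1 0 0 -0.0105 0;1 0 0 -0.012 0",
)

```text
clock: 14.65
tcp_pos: [0.5909, -0.0315, 0.2185]
orientation: [2.447, 1.97, 0.0]
contact_force: [-0.2, 0.8, -2.6]
grip_width: 0.0169
gripper_force: 87.8
```

play_rows(
  targets="1 0 0 -0.002 0;1 0 0 -0.004 0;1 0 0 -0.006 0;1 0 0 -0.008 0;1 0 0 -0.010 0;1 0 0 -0.012 0;1 0 0 -0.014 0;1 0 0 -0.016 0",
)

```text
clock: 15.32
tcp_pos: [0.5909, -0.0315, 0.2345]
orientation: [-2.447, -1.97, -0.0]
contact_force: [0.3, 0.1, -3.8]
grip_width: 0.0169
gripper_force: 87.8
```

play_rows(
  targets="1 0 0 -0.002 0;1 0 0 -0.005 0;1 0 0 -0.008 0;1 0 0 -0.011 0;1 0 0 -0.014 0;1 0 0 -0.017 0;1 0 0 -0.020 0;1 0 0 -0.023 0",
)

```text
clock: 15.98
tcp_pos: [0.5909, -0.0314, 0.2576]
orientation: [-2.447, -1.97, -0.0]
contact_force: [0.1, -1.0, -3.5]
grip_width: 0.0169
gripper_force: 87.8
```

play_rows(
  targets="1 0 0 -0.003 0;1 0 0 -0.006 0;1 0 0 -0.009 0;1 0 0 -0.012 0;1 0 0 -0.015 0;1 0 0 -0.018 0;1 0 0 -0.021 0;1 0 0 -0.024 0",
)

```text
clock: 16.65
tcp_pos: [0.5909, -0.0314, 0.2816]
orientation: [-2.447, -1.97, 0.0]
contact_force: [0.2, -0.2, -3.1]
grip_width: 0.0166
gripper_force: 87.8
```

play_rows(
  targets="1 0 0 -0.003 0;1 0 0 -0.006 0;1 0 0 -0.009 0;1 0 0 -0.012 0;1 0 0 -0.015 0;1 0 0 -0.018 0;1 0 0 -0.021 0;1 0 0 -0.024 0",
)

```text
clock: 17.32
tcp_pos: [0.5909, -0.0314, 0.3056]
orientation: [-2.447, -1.97, -0.0]
contact_force: [0.4, -0.0, -4.0]
grip_width: 0.017
gripper_force: 87.8
```

play_rows(
  targets="1 0 0 -0.004 0;1 0 0 -0.008 0;1 0 0 -0.012 0;1 0 0 -0.016 0;1 0 0 -0.020 0;1 0 0 -0.023 0;1 0 0 -0.025 0;1 0 0 -0.026 0",
)

```text
clock: 17.98
tcp_pos: [0.591, -0.0315, 0.3317]
orientation: [2.447, 1.97, 0.001]
contact_force: [-0.3, -0.7, -3.3]
grip_width: 0.0169
gripper_force: 87.8
```

```bash
python3 - <<'E'
from h import *
import cv2
o=r.get_obs();print(o['contact_force'],o['moment'],o['joints'].round(2))
f=r.grab_frame('side')[30:230,220:420,::-1]
cv2.imwrite('pics/g4.png',cv2.resize(f,(600,600),interpolation=cv2.INTER_CUBIC))
c,s=np.cos(.0633),np.sin(.0633)
go([.5253-.007*c,-.2242-.007*s,.35],.0633)
go([.5253+.007*np.sin(.28),-.2242-.007*np.cos(.28),.35],None)
E
```

```text
[-0.32628691 -0.73472832 -3.348448  ] [-0.03731694  0.04769853 -0.02191577] [-0.5   0.28  0.56  1.66 -0.16  1.24 -0.11]
tcp [ 0.591  -0.0315  0.3317] shift [-0.2042 -0.0298 -0.0184]
spin -0.2783652293971528
tcp [ 0.591  -0.0315  0.3317] shift [-0.2085 -0.0198 -0.0184]
```

View pics/g4.png

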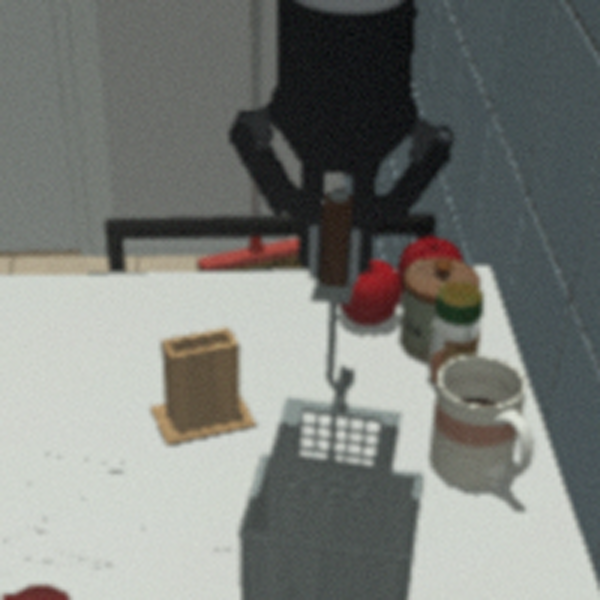

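The basket hangs upright on the hook at (340,400), clear of the tank. I'll carry it over the tray.

play_rows(
  targets="1 0 0 -0.005 0;1 0 0 -0.01 0;1 -0.003 0 -0.012 0;1 -0.009 -0.001 -0.012 0;1 -0.017 -0.002 -0.012 0;1 -0.026 -0.004 -0.012 0;1 -0.036 -0.005 -0.012 0;1 -0.046 -0.007 -0.012 0",
)

```text
clock: 18.7
tcp_pos: [0.5736, -0.0765, 0.3432]
orientation: [2.448, 1.969, -0.001]
contact_force: [1.0, -0.3, -3.5]
grip_width: 0.0172
gripper_force: 87.8
```

play_rows(
  targets="1 -0.01 -0.001 0 0;1 -0.02 -0.003 0 0;1 -0.03 -0.005 0 0;1 -0.04 -0.006 0 0;1 -0.05 -0.008 0 0;1 -0.06 -0.009 0 0;1 -0.07 -0.01 0 0;1 -0.08 -0.012 0 0",
)

```text
clock: 19.37
tcp_pos: [0.5452, -0.1515, 0.3433]
orientation: [2.447, 1.97, -0.0]
contact_force: [0.7, 0.1, -3.4]
grip_width: 0.017
gripper_force: 87.8
```

play_rows(
  targets="1 -0.01 -0.001 0 0;1 -0.02 -0.003 0 0;1 -0.03 -0.005 0 0;1 -0.04 -0.006 0 0;1 -0.05 -0.008 0 0;1 -0.06 -0.009 0 0;1 -0.068 -0.01 0 0;1 -0.074 -0.011 0 0",
)

```text
clock: 20.03
tcp_pos: [0.5185, -0.2217, 0.3433]
orientation: [2.448, 1.969, -0.0]
contact_force: [-0.5, -0.2, -4.1]
grip_width: 0.0172
gripper_force: 87.8
```

play_rows(
  targets="1 -0.002 0 0 0;1 -0.002 0 0.004 0;1 -0.002 0 0.01 0;1 -0.002 0 0.018 0;1 -0.002 0 0.026 0;1 -0.002 0 0.034 0;1 -0.002 0 0.042 0;1 -0.002 0 0.05 0",
)

```text
clock: 20.7
tcp_pos: [0.5184, -0.2221, 0.2921]
orientation: [-2.446, -1.97, 0.001]
contact_force: [-0.5, -0.8, -3.6]
grip_width: 0.0171
gripper_force: 87.8
```

```bash
python3 - <<'E'
from h import *
import cv2
o=r.get_obs();print(o['contact_force'],o['moment'])
f=r.grab_frame('side')[150:350,200:400,::-1]
cv2.imwrite('pics/g5.png',cv2.resize(f,(600,600),interpolation=cv2.INTER_CUBIC))
go([.5185,-.2227,.20],-.2153)
E
```

```text
[-0.5278843  -0.79186559 -3.60482677] [-0.10136996  0.06592947  0.05619299]
tcp [ 0.5176 -0.2218  0.2906] shift [-0.0007  0.0014  0.0906]
spin 0.0006234801475255569
```

View pics/g5.png

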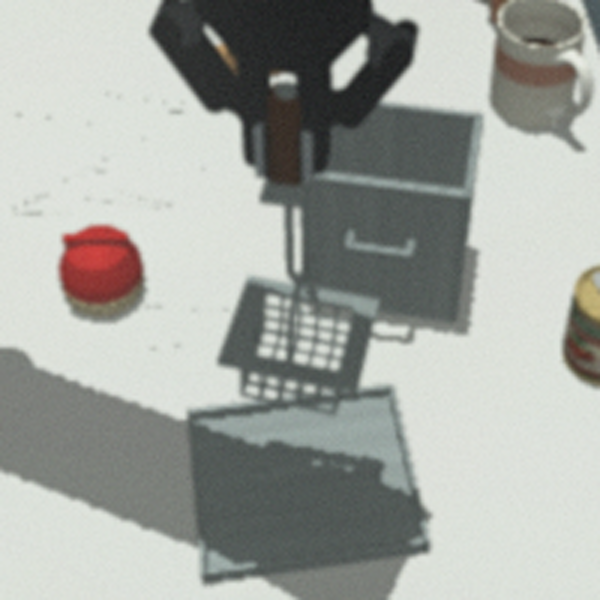

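play_rows(
  targets="1 0 0 0.006 0;1 0 0 0.012 0;1 0 0 0.018 0;1 0 0 0.024 0;1 0 0 0.03 0;1 0 0 0.036 0;1 0 0 0.042 0;1 0 0 0.048 0",
)

```text
clock: 21.42
tcp_pos: [0.5185, -0.2224, 0.2447]
orientation: [-2.447, -1.97, 0.0]
contact_force: [0.2, -0.3, -3.3]
grip_width: 0.0171
gripper_force: 87.8
```

play_rows(
  targets="1 0 0 0.006 0;1 0 0 0.012 0;1 0 0 0.018 0;1 0 0 0.024 0;1 0 0 0.03 0;1 0 0 0.036 0;1 0 0 0.042 0;1 0 0 0.047 0",
)

```text
clock: 22.08
tcp_pos: [0.5184, -0.2223, 0.1976]
orientation: [-2.447, -1.97, 0.0]
contact_force: [0.1, -0.4, -2.8]
grip_width: 0.017
gripper_force: 87.8
```

play_rows(
  targets="1 0 0 0.002 0;1 0 0 0.004 0;1 0 0 0.006 0;1 0 0 0.008 0;1 0 0 0.010 0;1 0 0 0.012 0;1 0 0 0.014 0;1 0 0 0.016 0",
)

```text
clock: 22.75
tcp_pos: [0.5186, -0.2224, 0.1822]
orientation: [2.447, 1.97, 0.0]
contact_force: [-0.1, 0.0, -2.1]
grip_width: 0.0171
gripper_force: 87.8
```

play_rows(
  targets="1 0 0 0.001 0;1 0 0 0.002 0;1 0 0 0.003 0;1 0 0 0.004 0;1 0 0 0.005 0;1 0 0 0.006 0;1 0 0 0.007 0;1 0 0 0.008 0",
)

```text
clock: 23.42
tcp_pos: [0.5185, -0.2224, 0.1742]
orientation: [2.447, 1.97, 0.0]
contact_force: [-0.1, -0.5, -3.1]
grip_width: 0.0171
gripper_force: 87.8
```

play_rows(
  targets="1 0 0 0.001 0;1 0 0 0.002 0;1 0 0 0.003 0;1 0 0 0.004 0;1 0 0 0.004 0;1 0 0 0.004 0",
)

```text
clock: 23.92
tcp_pos: [0.5185, -0.2224, 0.1702]
orientation: [-2.447, -1.97, 0.0]
contact_force: [-0.6, 0.0, -1.9]
grip_width: 0.0167
gripper_force: 88.0
```

play_rows(
  targets="1 0 0 0.002 0;1 0 0 0.004 0;1 0 0 0.007 0;1 0 0 0.01 0;1 0 0 0.013 0;1 0 0 0.016 0;1 0 0 0.018 0;1 0 0 0.018 0",
)

```text
clock: 24.58
tcp_pos: [0.5183, -0.2223, 0.1518]
orientation: [-2.447, -1.97, 0.001]
contact_force: [0.7, -0.3, -1.3]
grip_width: 0.0172
gripper_force: 88.1
```

```bash
python3 - <<'E'
from h import *
import cv2
o=r.get_obs();print(o['contact_force'],o['tcp_pos'])
f=r.grab_frame('side')[200:350,240:390,::-1]
cv2.imwrite('pics/g6.png',cv2.resize(f,(600,600),interpolation=cv2.INTER_CUBIC))
E
```

```text
[ 0.69859835 -0.29160363 -1.32907583] [ 0.51832714 -0.22227034  0.15175266]
```

View pics/g6.png

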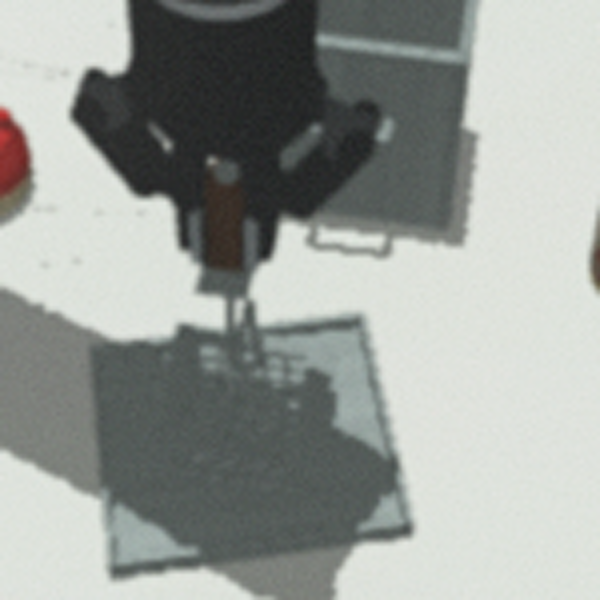

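play_rows(
  targets="1 0 -0.003 0 0;1 0 -0.006 0 0;1 0 -0.01 0 0;1 0 -0.015 0 0;1 0 -0.021 0 0;1 0 -0.027 0 0;1 0 -0.032 0 0;1 0 -0.032 0 0",
)

```text
clock: 25.3
tcp_pos: [0.4858, -0.2153, 0.1522]
orientation: [-2.447, -1.969, 0.0]
contact_force: [0.5, -0.1, -1.8]
grip_width: 0.0167
gripper_force: 88.1
```

play_rows(
  targets="1 0 -0.008 0 0;1 0 -0.008 -0.01 0;1 0 -0.008 -0.03 0;1 0 -0.008 -0.05 0;1 0 -0.008 -0.08 0;1 0 -0.008 -0.11 0;1 0 -0.008 -0.13 0;1 0 -0.008 -0.13 0",
)

```text
clock: 25.97
tcp_pos: [0.4817, -0.2153, 0.2874]
orientation: [2.443, 1.965, 0.009]
contact_force: [1.1, -1.2, -0.7]
grip_width: 0.0175
gripper_force: 88.2
```

```bash
python3 - <<'E'
from h import *
import cv2
o=r.get_obs();print(o['contact_force'],o['tcp_pos'],o['joints'].round(2))
im=np.zeros((480,800,3),np.uint8)
for k,(n,x,y) in enumerate((('top',360,160),('side',250,250))):
    f=r.grab_frame(n)[y:y+120,x:x+100,::-1]; im[:,400*k:400*k+400]=cv2.resize(f,(400,480),interpolation=cv2.INTER_CUBIC)
cv2.imwrite('pics/g7.png',im)
go([.5036,.2495,.285],.2967)
E
```

```text
[ 1.13064012 -1.19456669 -0.66728808] [ 0.48166042 -0.21531591  0.28740499] [-0.27  0.19  0.67  1.88 -0.14  1.11  0.23]
tcp [ 0.4797 -0.2139  0.2832] shift [ 0.4579 -0.0755 -0.0017]
spin -0.511627589126141
```

View pics/g7.png

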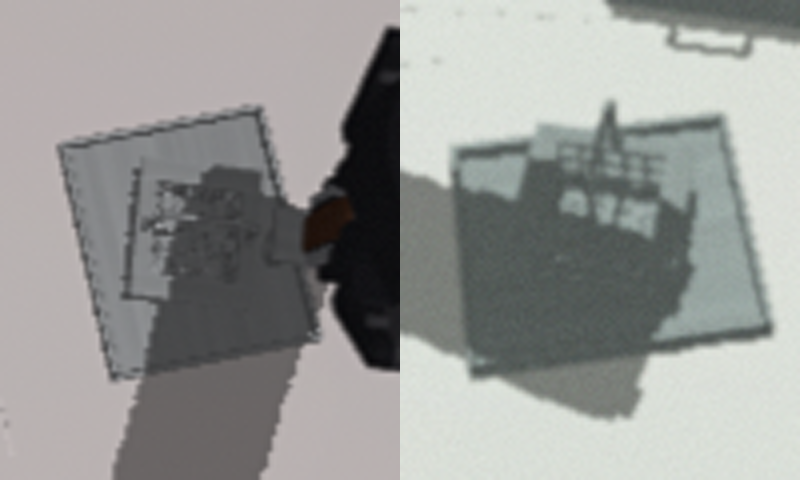

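The basket stands upright in the middle of the tray and the rod is clear of it. I'll return the rod now.

play_rows(
  targets="1 0.02 -0.003 0 0;1 0.05 -0.008 0 0;1 0.085 -0.014 0 0;1 0.12 -0.02 0 0;1 0.155 -0.026 0 0;1 0.19 -0.032 0 0;1 0.225 -0.037 0 0;1 0.255 -0.042 0 0",
)

```text
clock: 26.73
tcp_pos: [0.4917, 0.0467, 0.2809]
orientation: [-2.445, -1.971, 0.003]
contact_force: [0.6, 0.5, -0.7]
grip_width: 0.0167
gripper_force: 88.2
```

play_rows(
  targets="1 0.035 -0.006 0 -0.09;1 0.07 -0.012 0 -0.18;1 0.105 -0.018 0 -0.27;1 0.14 -0.024 0 -0.36;1 0.17 -0.028 0 -0.45;1 0.19 -0.032 0 -0.5116;1 0.203 -0.0335 0 -0.5116;1 0.203 -0.0335 0 -0.5116",
)

```text
clock: 27.4
tcp_pos: [0.5023, 0.2525, 0.2807]
orientation: [-1.865, -2.526, 0.003]
contact_force: [0.0, 0.7, -1.5]
grip_width: 0.017
gripper_force: 88.2
```

play_rows(
  targets="1 0 0 0 0;1 0 0 0 0;1 0 0 0 0;1 0 0 0 0;1 0 0 0 0;1 0 0 0 0",
)

```text
clock: 27.9
tcp_pos: [0.5035, 0.2491, 0.2825]
orientation: [1.87, 2.524, 0.0]
contact_force: [-0.2, 0.9, -1.0]
grip_width: 0.0171
gripper_force: 88.2
```

```bash
python3 - <<'E'
from h import *
go([.5036,.2495,.0998],.2967)
E
```

```text
tcp [0.5035 0.2491 0.2825] shift [0.0004 0.0002 0.1827]
spin -0.001277951429708768
```

play_rows(
  targets="1 0 0 0.02 0;1 0 0 0.045 0;1 0 0 0.065 0;1 0 0 0.08 0;1 0 0 0.09 0;1 0 0 0.09 0;1 0 0 0.09 0",
)

```text
clock: 28.48
tcp_pos: [0.5035, 0.2496, 0.1924]
orientation: [1.869, 2.525, -0.0]
contact_force: [-0.3, 0.3, -1.4]
grip_width: 0.0169
gripper_force: 88.3
```

play_rows(
  targets="1 0 0 0.01 0;1 0 0 0.02 0;1 0 0 0.03 0;1 0 0 0.04 0;1 0 0 0.05 0;1 0 0 0.06 0;1 0 0 0.07 0;1 0 0 0.08 0",
)

```text
clock: 29.15
tcp_pos: [0.5033, 0.2497, 0.1112]
orientation: [-1.869, -2.525, 0.0]
contact_force: [-0.0, 0.6, -0.7]
grip_width: 0.0168
gripper_force: 88.3
```

play_rows(
  targets="1 0 0 0.004 0;1 0 0 0.007 0;1 0 0 0.009 0;1 0 0 0.01 0;1 0 0 0.011 0;1 0 0 0.012 0;1 0 0 0.012 0",
)

```text
clock: 29.73
tcp_pos: [0.5035, 0.2498, 0.1005]
orientation: [1.869, 2.525, 0.001]
contact_force: [-0.6, -0.0, -1.7]
grip_width: 0.0169
gripper_force: 88.3
```

play_rows(
  targets="1 0 0 0.0005 0;1 0 0 0.001 0;1 0 0 0.001 0;1 0 0 0.001 0",
)

```text
clock: 30.07
tcp_pos: [0.5036, 0.2498, 0.0998]
orientation: [1.869, 2.525, 0.001]
contact_force: [-1.2, -0.7, 4.5]
grip_width: 0.0166
gripper_force: 89.0
```

Seated, with 4.5 N upward and the same height as when I picked it up. Next I open and retreat.

play_rows(
  targets="0.4 0 0 0 0;0 0 0 0 0;-0.5 0 0 0 0;-1 0 0 0 0;-1 0 0 0 0;-1 0 0 0 0;-1 0 0 0 0;-1 0 0 0 0",
)

```text
clock: 30.73
tcp_pos: [0.5034, 0.2497, 0.0993]
orientation: [-1.869, -2.525, -0.0]
contact_force: [-0.6, -0.4, 0.3]
grip_width: 0.0857
gripper_force: 0.0
```

play_rows(
  targets="-1 0 0 -0.01 0;-1 0 0 -0.03 0;-1 0 0 -0.06 0;-1 0 0 -0.09 0;-1 0 0 -0.12 0;-1 0 0 -0.15 0;-1 0 0 -0.15 0;-1 0 0 -0.15 0",
)

```text
clock: 31.4
tcp_pos: [0.5045, 0.2502, 0.252]
orientation: [1.868, 2.524, 0.007]
contact_force: [-1.0, -0.2, -0.1]
grip_width: 0.0855
gripper_force: 0.0
```

play_rows(
  targets="-1 -0.0 0 0 0;-1 0.03 0 0 0;-1 0.065 0 0 0;-1 0.1 0 0 0;-1 0.1 0 0 0;-1 0.1 0 0 0;-1 0.1 0 0 0;-1 0.1 0 0 0",
)

```text
clock: 32.07
tcp_pos: [0.4746, 0.3435, 0.2485]
orientation: [1.871, 2.523, -0.003]
contact_force: [0.9, -0.6, 0.1]
grip_width: 0.0854
gripper_force: 0.0
```

```bash
python3 - <<'E'
from h import *
import cv2
# numeric check: compare stand+rod and bystander regions with the first pictures
for n in('side','top'):
    a=cv2.imread(f'pics/{n}0.png').astype(int); b=r.grab_frame(n)[...,::-1].astype(int)
    cv2.imwrite(f'pics/{n}9.png',b)
    for nm,P,w in(('handle',(.5036,.2495,.12),10),('mug',(.745,.172,.05),22),('tin',(.75,-.124,.04),16),('timer',(.38,-.042,.03),16)):
        u,v=proj(n,P)[0].astype(int); A=a[v-w:v+w,u-w:u+w]; B=b[v-w:v+w,u-w:u+w]
        s,_=cv2.phaseCorrelate(np.float64(A.mean(2)),np.float64(B.mean(2))); print(n,nm,np.round(s,2),np.abs(A-B).mean().round(1))
print(r.get_obs()['tcp_pos'],r.get_obs()['clock'])
E
```

```text
side handle [ 0.56 -0.4 ] 6.1
side mug [0.47 0.51] 2.5
side tin [0.04 0.09] 2.5
side timer [-0.05  0.05] 2.3
top handle [-0.53  0.02] 25.4
top mug [0.52 0.51] 3.3
top tin [0.04 0.01] 4.0
top timer [0.   0.01] 3.4
[0.47473532 0.34373329 0.2490198 ] 32.1667[ WARN:0@1.331] global loadsave.cpp:1063 imwrite_ Unsupported depth image for selected encoder is fallbacked to CV_8U.
```

```bash
python3 -c "
from bench import r
print(r.hand_in())"
```

```text
the job is handed in; nothing more can be done
None
```

The job is handed in, with no verdict returned: the basket was last seen upright in the tray, the rod is back in its stand within half a pixel in the side view, and the mug, tin and timer show no visible shift.

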